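Run the stage curtain with the dead-man lever

ROBOT

A 6-joint arm with a two-finger parallel gripper is mounted at the origin on the work surface. World frame = base frame: x ahead of the robot, y to its left, z up, the work surface at z = 0. Lengths are in m, angles in rad, forces in N, time in s.
With the tool pointing down it reaches from about 0.3 to 0.85 m from the base axis. Payload 5.4 kg.
Tool frame: the origin (TCP) lies between the finger pads; the fingertips stand 19 mm ahead of it and the grasp point (between the pads) is the TCP; z points along the fingers, y is the line along which they close (so a half turn about z gives the same grasp; the last joint's range is limited). The gripper opens to 85 mm and grips with 20 to 120 N. Pads are 22 mm wide; open, the fingers measure 114 mm over their backs; the gripper's body (76 mm by 85 mm) begins 54 mm behind the grasp point. The pads swing forward as they close: fully open they stand 13 mm farther back than shut.
Start: joints at [-1.522, 0.158, 1.597, -0, 1.386, -0.21], TCP at [0.147, -0.556, 0.25] pointing down, gripper open.
Joint ranges: [-2.91, 2.91], [-0.94, 2.29], [0.18, 2.7], [-1.29, 4.43], [0.17, 2.64], [-3, 3]. Speed limits (rad/s): [2.57, 2.57, 3.14, 3.14, 3.14, 3.14].

INTERFACE

Orientations are given as a rotation vector (axis times angle).
In Python, from station import arm gives the robot as it stands.
- The arm moves only by the tool play_rows, never from a script. Its argument "plan" is a list that holds one entry, the list of rows, each a list of 6 numbers: the shift along the tool's x, y, z in mm, then the turn, a rotation vector about the tool's x, y, z in degrees. In form: [[[dx, dy, dz, rx, ry, rz], ...]]. A call has exactly 10 rows; each row is the pose to reach, as a shift and turn from the pose commanded when the call began, along the tool's axes at that moment; what a row does not reach only later rows make up. A row lasts 1/12 s, in which the tool goes at most 41.7 mm and 7.16 degrees, less where a joint would pass 70% of its speed; a pose out of reach is approached as far as the arm can. A call with a gripper value outside its range is refused whole. "hand" is the finger opening in mm, from 0 to 85.4, set as the call begins (left out, the last holds). The fingers move at their own pace and stop on an object; the grip force is fixed at half the most. Time passes only in rows, so rows that repeat a pose let the fingers close, or fill a call up. It gives the time, the measured TCP pose, the force, the opening and the grip force at its end, in the units of the state.
- arm.get_state(): the state, without advancing time (a new reading comes with each control period).
- arm.capture(name): name is "scene" or "side" or "wrist"; returns a dict with "pixels" (480x640x3 uint8, red, green, blue), "vfov" (degrees; the focal length in pixels is half the picture's height over the tangent of half this angle, whatever the lens; pixels are square), "cx", "cy" (the principal point, pixels), "R" (3x3) and "t" (3): a world point X has camera coordinates R X + t. Camera axes: x right, y down, z forward; pixel columns grow to the right and rows downward; lengths in m; the calibration is good to about 2 mm. A picture is of the moment at which its call begins. There is no depth.
- arm.job_done(): hands the job in; it is judged then, once.
Trained networks look in a picture, given as the dict that the camera call returned (one of the last four; its "shot" number tells which), for a name from the list of things; names that differ only in an ending like _2 or _b are one class to them, and where a whole thing is asked for, a point or a joint stands for the part that bears it (a point fixed in the world has none). Each returns a list of dicts, best first, with "p" (0 to 1); they miss things now and then, are a little off and sometimes report something else, mostly with a low value. They report only what shows in the picture. A call takes as long as a camera call. They do not tell look-alikes from the thing itself.
- arm.trace(picture, target): "region" (480x640 bool, what is visible of it) and "position" ([column, row] in pixels, amid what is visible of it).
The state is a dict: "clock": time; "q": joint angles; "qvel": joint speeds; "joint_torque": joint torques, N m; "ee_pos": TCP position; "eef_rot": TCP orientation; "wrist_force": force on the tool from outside, world axes, zero at the start; "ft_torque": the same for the moment, N m; "gripper_width": finger opening in m; "gripper_force": force on a finger pad.
Only numpy, scipy, OpenCV 4.12 (cv2) and the standard library are available. Lean on these libraries where they do the work, as an engineer would, in place of code of your own. Each camera call takes 0.05 s, during which the arm holds its last target. There are 200 camera calls.

TASK

A bread man has been left under the spring-loaded dead-man lever of the stage-curtain control and blocks it. Put that bread man into the small empty green crate, lying flat on its back as it does now, then press the lever's yellow pad down to the green run mark of its scale and hold it there; never push it on towards the red emergency-stop mark at the bottom. Finish while still holding the lever at the green mark, and leave everything else on the table where it is.

Things in the scene. Friction and masses are not known exactly. Their poses are not given: they have to be found in the camera images.
- control: Fixed grey housing, 140 x 130 mm, 105 mm tall. Origin: centre of its underside on the table. The lever sticks out of its front along its -x axis: hinge at x = -30 mm, height 70 mm; yellow pad centred at x = -200 mm, y = 0. A thin white scale plate (x -136 to -70, y -34 mm, top 90 mm high) stands beside the lever, with a green and below it a red mark that the lever's red pointer passes.
- lever (a joint): Lever angle, rad: 0 = up (spring rest), grows as the pad is pressed. 0.18 = pointer at the green mark (pad centre 31 mm lower than at rest; 0.145 to 0.215, about 6 mm of pad travel either way, counts as at the mark). 0.30 = bottom, red mark; the emergency stop trips from 0.26. Springs back to 0 when let go; force at the pad about 3 N at first, 6.5 N at the green mark.
- lever_pad (a point): Centre of the top face of the lever's pad, 170 mm from the hinge, 78 mm above the table when up. The pad is a 44 x 44 mm black rubber plate 16 mm thick with a yellow top, flat and level when up, so the gap below it is 62 mm; it moves with the lever. Nothing stands above it; the lever arm to the housing is 24 mm wide.
- roll: The bread man under the lever: rigid brown loaf in the shape of a swaddled figure, 170 mm long, 56 mm wide (head 52 mm), 42 mm tall, about 90 g, lying on the table. Origin: centre of its underside. x axis along its length; the head end is -x and sticks out from under the pad, away from the housing (about 100 mm is free to grip); z up, out of its belly.
- crate: Small green crate, open top, empty, fixed to the table, 300 mm (x) x 200 mm (y), 70 mm tall, walls and floor 5 mm thick. Origin: centre of its underside. It stands on the left or the right side of the table; a grey tray of the same footprint with card stacks stands on the other side.
- tray: Shallow grey tray, 300 x 200 mm, 35 mm tall, fixed, with stacks of price cards and a pen; not used. Origin: centre of its underside.
- bread2: Another loose bread man, same shape as the first, lying on the table near the robot; leave it. Origin: centre of its underside, head to -x.
- jar: Jam jar with red lid, 66 mm wide, 90 mm tall; leave it. Origin: centre of its underside.
- mug: White mug, 80 mm wide, 90 mm tall; leave it. Origin: centre of its underside.
- spatula: Spatula lying on the table near the robot, along its x axis; leave it. Origin: at its underside.
- tape: Orange roll of adhesive tape, 90 mm wide, 25 mm tall; leave it. Origin: centre of its underside.
Things that resemble listed ones, but are neither listed nor needed, are in the scene too. What is shaped like the roll but black is not meant.

How it is judged:
On the way, in this order (a step that is already met when the one before it is completed fails the run):
1. the bread man lies in the green crate, released and at rest (x of roll in the frame of crate between -0.12 and 0.12 m and y of roll in the frame of crate between -0.085 and 0.085 m and z of roll in the frame of crate below 0.02 m and angle between roll's own z axis and vertical below 0.35 rad and linear speed of roll below 0.03 m/s and contact force between the fingers and roll below 0.1 N), for 0.2 s.
2. the fingers hold the lever at the green mark for a second (value of joint lever between 0.145 and 0.215 rad and contact force between the fingers and lever above 1.5 N), for 1 s.
At the end, for the whole second after the job is handed in: The robot's fingers hold the lever between 0.145 and 0.215 rad (green mark), at rest, pressing with more than 1.5 N; the bread man lies flat (within 20 degrees) on the floor of the green crate, released and still; all other things are within 30 mm of where they were (all of step 1 and all of step 2 and velocity of joint lever between -0.05 and 0.05 rad/s and distance of each of bread2, jar, mug, spatula, tape from where it was at the start of the episode below 0.03 m); the arm keeps its last pose, push and grip.
It fails at once if the lever is pushed past 0.26 rad, tripping the emergency stop (value of joint lever above 0.26 rad).
It fails at once if one of the other things is moved by more than 30 mm (distance of any of bread2, jar, mug, spatula, tape from where it was at the start of the episode above 0.03 m).
It also fails if it takes over 58 s, if anything falls off the work surface, if the arm or the gripper's body presses on something with over 40 N, if the wrist force passes 120 N, or if a joint passes its speed limit or range.

## Working session

There is one attempt and no reset: what is moved stays moved. The work goes in short steps, Python scripts to look and compute and a tool call to move; the robot and the scene stay as the last step left them, time stands still between calls to the robot, and variables do not carry over. Pictures are saved under pics/ and viewed, at most 10 in all, crops included, and the job is handed in when it is done.

Besides the shell and the picture viewer there is one more tool, called after ">>>" by a JSON object that holds its "api" and its "payload". play_rows: Moves the arm, as the interface text tells. Its arguments: {"type":"object","properties":{"plan":{"type":"array","items":{"type":"array","items":{"type":"array","items":{"type":"number"}}}},"hand":{"type":"number"}},"required":["plan"]}

```bash
mkdir -p pics; ls; cat > h.py <<'E'
import numpy as np, cv2
from station import arm
from scipy.spatial.transform import Rotation as Rn
def ray(p,uv,z):
    f=240/np.tan(np.radians(p["vfov"])/2)
    d=np.array([(uv[0]-p["cx"])/f,(uv[1]-p["cy"])/f,1.]); R=np.array(p["R"]);t=np.array(p["t"])
    c=-R.T@t; d=R.T@d
    return c+d*(z-c[2])/d[2]
def proj(p,X):
    f=240/np.tan(np.radians(p["vfov"])/2)
    c=np.array(p["R"])@np.array(X)+np.array(p["t"]); return [p["cx"]+f*c[0]/c[2],p["cy"]+f*c[1]/c[2]]
def save(p,n): cv2.imwrite("pics/"+n+".png",p["pixels"][:,:,::-1])
def tool(dp):
    s=arm.get_state(); return Rn.from_rotvec(s["eef_rot"]).inv().apply(dp)*1000
E
cat > a.py <<'E'
from h import *
np.set_printoptions(precision=3,suppress=True)
for n in ["scene","side"]:
    p=arm.capture(n); save(p,n+"0")
    print(n,p["vfov"],-np.array(p["R"]).T@p["t"])
    for t,z in [("roll",.03),("lever_pad",.078),("crate",.035),("control",.05),("bread2",.03),("jar",.05),("mug",.05),("tape",.02),("spatula",.01),("tray",.02)]:
        for d in arm.trace(p,t)[:3]: print(t,round(d["p"],2),np.round(d["position"]),int(d["region"].sum()),ray(p,d["position"],z))
s=arm.get_state();print(s)
E
python3 a.py
```

```text
pics
scene 46.51300268427374 [1.25  0.639 1.132]
roll 0.7 [264. 241.] 738 [ 0.512 -0.159  0.03 ]
roll 0.68 [456. 255.] 1217 [0.219 0.276 0.03 ]
roll 0.65 [304. 159.] 571 [ 0.162 -0.315  0.03 ]
lever_pad 0.64 [286. 250.] 519 [ 0.532 -0.058  0.078]
crate 0.87 [193. 203.] 6998 [ 0.535 -0.422  0.035]
crate 0.69 [450. 374.] 11452 [0.554 0.451 0.035]
control 0.85 [320. 285.] 5016 [0.549 0.072 0.05 ]
bread2 0.92 [383. 264.] 1216 [0.374 0.143 0.03 ]
jar 0.63 [218. 312.] 979 [ 0.772 -0.065  0.05 ]
mug 0.66 [270. 347.] 1641 [0.764 0.098 0.05 ]
tape 0.78 [190. 295.] 577 [ 0.764 -0.178  0.02 ]
spatula 0.64 [315. 212.] 716 [ 0.316 -0.138  0.01 ]
tray 0.82 [448. 376.] 11558 [0.552 0.447 0.02 ]
side 50.601960576177966 [0.377 0.91  1.069]
roll 0.75 [312. 218.] 580 [ 0.498 -0.129  0.03 ]
roll 0.71 [417. 350.] 1648 [0.206 0.277 0.03 ]
roll 0.62 [355. 298.] 1293 [0.358 0.145 0.03 ]
lever_pad 0.74 [302. 226.] 430 [ 0.513 -0.046  0.078]
crate 0.85 [314. 153.] 5161 [ 0.523 -0.426  0.035]
control 0.75 [286. 267.] 4375 [0.541 0.077 0.05 ]
control 0.15 [312. 153.] 5104 [ 0.528 -0.406  0.05 ]
bread2 0.88 [354. 298.] 1233 [0.361 0.144 0.03 ]
jar 0.92 [217. 221.] 740 [ 0.761 -0.069  0.05 ]
mug 0.67 [204. 265.] 1289 [0.756 0.093 0.05 ]
tape 0.95 [235. 192.] 416 [ 0.744 -0.224  0.02 ]
spatula 0.76 [372. 230.] 712 [ 0.32  -0.116  0.01 ]
tray 0.81 [265. 410.] 13569 [0.535 0.453 0.02 ]
{'clock': 1.1, 'q': array([-1.522,  0.158,  1.597,  0.   ,  1.386, -0.21 ]), 'qvel': array([-0.   ,  0.   , -0.   , -0.001, -0.   , -0.   ]), 'joint_torque': array([  0.001, -39.601, -33.17 ,  -0.   ,   0.001,  -0.   ]), 'ee_pos': array([ 0.147, -0.556,  0.25 ]), 'eef_rot': array([-3.115, -0.405, -0.   ]), 'wrist_force': array([1.001, 0.232, 0.486]), 'ft_torque': array([-0.023,  0.006,  0.002]), 'gripper_force': 0.0, 'gripper_width': 0.08547896151410886}
```

View pics/scene0.png

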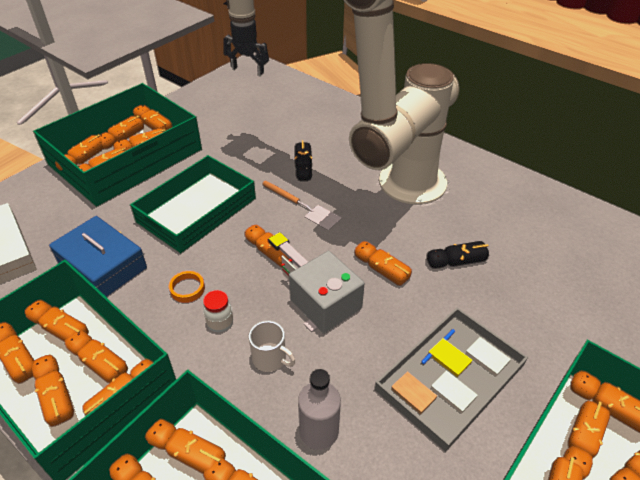

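View pics/side0.png

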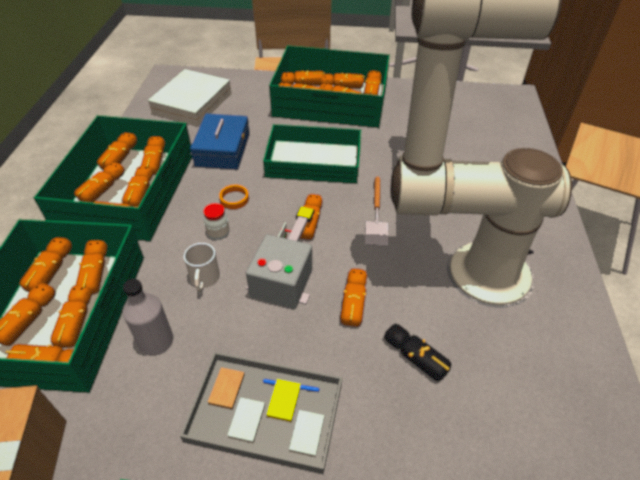

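The two views agree: the roll's head points to the -y side (scene 254,232), the yellow pad is at scene (280,240) / side (306,212), and the empty crate is at scene (193,203).

```bash
cat > b.py <<'E'
from h import *
np.set_printoptions(precision=3,suppress=True)
for n,box in [("scene",(225,265,255,310)),("side",(190,235,285,330))]:
    p=arm.capture(n); im=cv2.cvtColor(p["pixels"],cv2.COLOR_RGB2HSV)
    def blob(lo,hi):
        m=cv2.inRange(im,lo,hi); k=np.zeros_like(m); k[box[0]-20:box[1]+20,box[2]-20:box[3]+20]=1
        return np.argwhere(m*k>0)[:,::-1]
    y=blob((25,150,120),(35,255,255)); print(n,"yellow",len(y),y.mean(0),ray(p,y.mean(0),.078))
    d=[e for e in arm.trace(p,"roll") if ray(p,e["position"],.03)[1]<0 and ray(p,e["position"],.03)[0]>.4][0]
    pts=np.argwhere(d["region"])[:,::-1]; W=np.array([ray(p,u,.025)[:2] for u in pts])
    print(W.min(0),W.max(0),cv2.minAreaRect((W*1000).astype(np.float32)),W[W[:,1]<W[:,1].min()+.05].mean(0))
    for t,z in(("crate",.07),):
        d=[e for e in arm.trace(p,t) if ray(p,e["position"],.03)[1]<0][0]
        W=np.array([ray(p,u,z)[:2] for u in np.argwhere(d["region"])[:,::-1]]);print(cv2.minAreaRect((W*1000).astype(np.float32)))
s=arm.get_state();print(Rn.from_rotvec(s["eef_rot"]).as_matrix(), tool(np.array([.52,-.19,.25])-s["ee_pos"]))
E
python3 b.py
```

```text
scene yellow 148 [277.818 238.892] [ 0.515 -0.101  0.078]
[ 0.477 -0.233] [ 0.55  -0.068] ((513.071044921875, -149.38531494140625), (171.28053283691406, 58.9332275390625), 80.43766784667969) [ 0.506 -0.206]
((543.689208984375, -396.0706787109375), (336.10748291015625, 260.5231628417969), 0.18433739244937897)
side yellow 132 [304.78  212.015] [ 0.514 -0.102  0.078]
[ 0.475 -0.238] [ 0.528 -0.048] ((502.9776916503906, -143.16192626953125), (190.86453247070312, 52.9225959777832), 88.13440704345703) [ 0.501 -0.211]
((524.0577392578125, -387.8518371582031), (303.6140441894531, 283.27508544921875), 0.15742498636245728)
[[ 0.967  0.256 -0.   ]
 [ 0.256 -0.967 -0.   ]
 [-0.     0.    -1.   ]] [ 454.094 -258.247    0.276]
```

>>> {"api": "play_rows", "payload": {"plan": [[[20, -12, 0, 0, 0, -3], [54, -31, 0, 0, 0, -8], [88, -50, 0, 0, 0, -14], [122, -70, 0, 0, 0, -20], [156, -89, 0, 0, 0, -26], [190, -108, 0, 0, 0, -31], [224, -128, 0, 0, 0, -36], [258, -147, 0, 0, 0, -41], [292, -167, 0, 0, 0, -46], [326, -186, 0, 0, 0, -51]]], "hand": 85}}

```text
clock: 2.23
ee_pos: [0.4158, -0.291, 0.2506]
eef_rot: [2.633, 1.712, 0.0]
wrist_force: [0.5, -1.4, -0.6]
gripper_width: 0.0849
gripper_force: 0.0
```

```bash
python3 -c "
from h import *
s=arm.get_state();print(s['clock'],s['ee_pos'],Rn.from_rotvec(s['eef_rot']).as_matrix(),tool(np.array([.505,-.2,.25])-s['ee_pos']),s['wrist_force'])"
```

```text
2.2333 [ 0.41578773 -0.2909707   0.25060155] [[ 4.05590618e-01  9.14054719e-01  4.71160906e-04]
 [ 9.14054801e-01 -4.05590397e-01 -4.99884050e-04]
 [-2.65823036e-04  6.33415169e-04 -9.99999764e-01]] [119.33602399  44.64767829   0.59810981] [ 0.52228487 -1.41415169 -0.63310113]
```

>>> {"api": "play_rows", "payload": {"plan": [[[30, 11, 0, 0, 0, -5], [60, 22, 0, 0, 0, -9], [85, 32, 0, 0, 0, -13], [105, 39, 0, 0, 0, -16], [115, 43, 0, 0, 0, -17], [119, 45, 0, 0, 0, -18], [119, 45, 0, 0, 0, -18], [119, 45, 0, 0, 0, -18], [119, 45, 0, 0, 0, -18], [119, 45, 0, 0, 0, -18]]]}}

```text
clock: 3.07
ee_pos: [0.5039, -0.2034, 0.2503]
eef_rot: [2.34, 2.096, -0.0]
wrist_force: [0.6, 0.3, -0.4]
gripper_width: 0.0852
gripper_force: 0.0
```

```bash
cat > c.py <<'E'
from h import *
np.set_printoptions(precision=4,suppress=True)
p=arm.capture("wrist"); save(p,"w1"); print(p["vfov"],-np.array(p["R"]).T@p["t"],np.array(p["R"])[2])
for t,z in [("roll",.025),("lever_pad",.078),("crate",.07)]:
    for d in arm.trace(p,t)[:2]:
        W=np.array([ray(p,u,z)[:2] for u in np.argwhere(d["region"])[:,::-1]])
        print(t,round(d["p"],2),np.round(d["position"]),ray(p,d["position"],z),cv2.minAreaRect((W*1000).astype(np.float32)))
        if t=="roll":
            for a in np.arange(-.25,-.08,.015):
                q=W[abs(W[:,1]-a)<.004]
                if len(q): print(round(a,3),q[:,0].min(),q[:,0].max(),(q[:,0].min()+q[:,0].max())/2)
s=arm.get_state();print(s['clock'],s['ee_pos'],Rn.from_rotvec(s['eef_rot']).as_matrix())
E
python3 c.py
```

```text
58.56021458046846 [ 0.5098 -0.1286  0.3745] [-0.0329 -0.2878 -0.9571]
roll 0.73 [318. 157.] [ 0.5007 -0.1598  0.025 ] ((505.10882568359375, -143.24136352539062), (169.47857666015625, 58.69308853149414), 83.40766906738281)
-0.22 0.47630972153127266 0.5229838540138774 0.499646787772575
-0.205 0.47383045355774783 0.5252205326712178 0.4995254931144828
-0.19 0.4751759018737595 0.526287538410501 0.5007317201421303
-0.175 0.479698736807439 0.5279237856330821 0.5038112612202605
-0.16 0.4763008041282327 0.5325435518705905 0.5044221779994116
-0.145 0.47568589897926483 0.5344250335072961 0.5050554662432805
-0.13 0.4785146204833452 0.5352421506956645 0.5068783855895048
-0.115 0.4797859749503803 0.5047493195347871 0.49226764724258365
-0.1 0.4810250068065297 0.48589470398312107 0.4834598553948254
-0.085 0.4823301488793127 0.4894605935543113 0.48589537121681203
lever_pad 0.68 [324.  58.] [ 0.5134 -0.0939  0.078 ] ((514.1555786132812, -90.505126953125), (61.04084777832031, 44.33269500732422), 80.17828369140625)
lever_pad 0.35 [ 94. 142.] [ 0.3531 -0.1288  0.078 ] ((350.6248779296875, -183.15509033203125), (53.63059997558594, 207.8712921142578), 1.8495867252349854)
crate 0.97 [345. 390.] [ 0.5023 -0.3469  0.07  ] ((522.4022216796875, -362.8208923339844), (301.9103088378906, 155.0965118408203), 0.2788473069667816)
3.2667 [ 0.5042 -0.2029  0.2503] [[ 0.1085  0.9941  0.    ]
 [ 0.9941 -0.1085 -0.    ]
 [-0.      0.     -1.    ]]
```

View pics/w1.png

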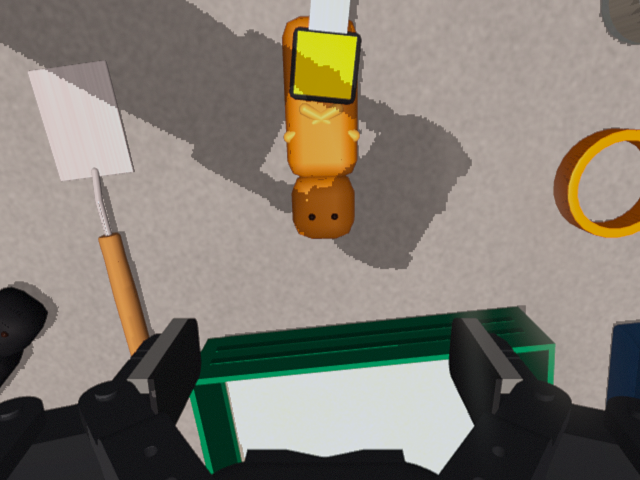

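The wrist view shows the roll clearly: head at (323,207), pad at (325,65), shoulders at row 175. I'll grip the shoulders just in front of the pad.

>>> {"api": "play_rows", "payload": {"plan": [[[10, -1, 25, 0, 0, 0], [25, -2, 60, 0, 0, 0], [35, -3, 95, 0, 0, 0], [41, -4, 130, 0, 0, 0], [41, -4, 160, 0, 0, 0], [41, -4, 185, 0, 0, 0], [41, -4, 205, 0, 0, 0], [41, -4, 216, 0, 0, 0], [41, -4, 222, 0, 0, 0], [41, -4, 222, 0, 0, 0]]]}}

```text
clock: 4.1
ee_pos: [0.5044, -0.1611, 0.0276]
eef_rot: [-2.337, -2.097, 0.001]
wrist_force: [-0.4, 0.4, 0.5]
gripper_width: 0.0851
gripper_force: 0.0
```

>>> {"api": "play_rows", "payload": {"plan": [[[0, 0, 0, 0, 0, 0], [0, 0, 0, 0, 0, 0], [0, 0, 0, 0, 0, 0], [0, 0, 0, 0, 0, 0], [0, 0, 0, 0, 0, 0], [0, 0, 0, 0, 0, 0], [0, 0, 0, 0, 0, 0], [0, 0, 0, 0, 0, 0], [0, 0, 0, 0, 0, 0], [0, 0, 0, 0, 0, 0]]], "hand": 30}}

```text
clock: 4.93
ee_pos: [0.5065, -0.1622, 0.0303]
eef_rot: [2.335, 2.096, 0.002]
wrist_force: [-0.0, -0.2, 6.8]
gripper_width: 0.0552
gripper_force: 64.5
```

>>> {"api": "play_rows", "payload": {"plan": [[[0, 0, -4, 0, 0, 0], [0, 0, -8, 0, 0, 0], [0, 0, -9, 0, 0, 0], [-8, 0, -9, 0, 0, 0], [-25, 0, -9, 0, 0, 0], [-50, 0, -9, 0, 0, 0], [-75, 0, -10, 0, 0, 0], [-98, 0, -12, 0, 0, 0], [-110, 0, -25, 0, 0, 0], [-118, 0, -45, 0, 0, 0]]]}}

```text
clock: 5.77
ee_pos: [0.4845, -0.2646, 0.0639]
eef_rot: [-2.31, -2.073, -0.011]
wrist_force: [-3.8, 24.4, -7.9]
gripper_width: 0.0549
gripper_force: 64.7
```

```bash
python3 -c "
from h import *
s=arm.get_state();print(s)
p=arm.capture('side');save(p,'s2')
d=[e for e in arm.trace(p,'crate') if ray(p,e['position'],.03)[1]<0][0]
im=p['pixels'].astype(int)
m=(im.min(2)>150)
ys,xs=np.where(m); k=(xs>265)&(xs<365)&(ys>130)&(ys<175)
W=np.array([ray(p,u,.005)[:2] for u in np.c_[xs,ys][k]]);print(k.sum(),W.min(0),W.max(0),cv2.minAreaRect((W*1000).astype(np.float32)))
W=np.array([ray(p,u,.07)[:2] for u in np.argwhere(d['region'])[:,::-1]]);print(W.min(0),W.max(0))
W=np.array([ray(p,u,0)[:2] for u in np.argwhere(d['region'])[:,::-1]]);print(W.min(0),W.max(0))
"
```

```text
{'clock': 5.7667, 'q': array([-0.72483389,  0.34456285,  1.77364741,  0.0132245 ,  1.06014503,
       -0.62389228]), 'qvel': array([-0.14597444, -0.33079717, -0.18903633, -0.08359313,  0.44415685,
       -0.08717684]), 'joint_torque': array([-13.1570828 , -50.24528503, -44.46902275,  -4.30362582,
        -6.39144883,   0.28234885]), 'ee_pos': array([ 0.48453906, -0.26455788,  0.06394523]), 'eef_rot': array([-2.30955801, -2.07348474, -0.011289  ]), 'wrist_force': array([-3.78199685, 24.37980999, -7.88471306]), 'ft_torque': array([4.2941819 , 0.54400076, 0.11778014]), 'gripper_force': 64.68576192855835, 'gripper_width': 0.054900061469104595}
923 [ 0.38540507 -0.51797832] [ 0.66516345 -0.41211115] ((525.371826171875, -465.38861083984375), (279.6540832519531, 105.64418029785156), 0.19620086252689362)
[ 0.36979975 -0.53317134] [ 0.67591315 -0.24199424]
[ 0.36928349 -0.63430227] [ 0.69684447 -0.32272408]
```

View pics/s2.png

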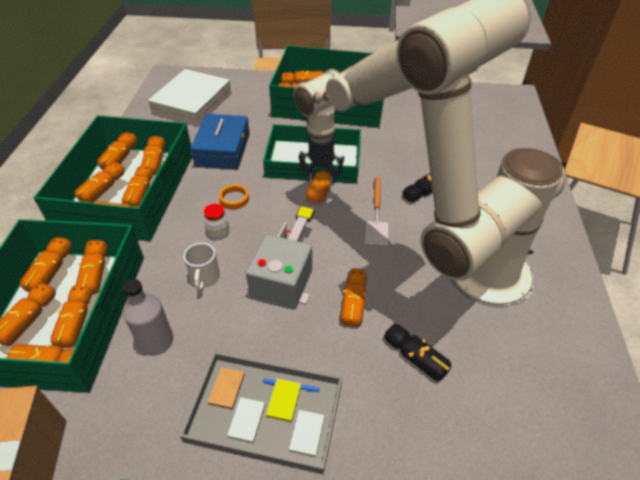

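The roll's head is touching the crate wall (24 N), so I'll back off slightly and raise straight up.

>>> {"api": "play_rows", "payload": {"plan": [[[14, 0, 0, 0, 0, 0], [18, 0, -5, 0, 0, 0], [18, 0, -20, 0, 0, 0], [18, 0, -45, 0, 0, 0], [18, 0, -70, 0, 0, 0], [18, 0, -95, 0, 0, 0], [18, 0, -115, 0, 0, 0], [18, 0, -125, 0, 0, 0], [18, 0, -125, 0, 0, 0], [18, 0, -125, 0, 0, 0]]]}}

```text
clock: 6.7
ee_pos: [0.4941, -0.2612, 0.1983]
eef_rot: [2.337, 2.098, -0.0]
wrist_force: [-0.5, 0.9, -1.4]
gripper_width: 0.055
gripper_force: 65.1
```

```bash
python3 -c "
from h import *
np.set_printoptions(precision=4,suppress=True)
s=arm.get_state();print(s['ee_pos'],s['wrist_force'],s['gripper_width'],Rn.from_rotvec(s['eef_rot']).as_matrix())
p=arm.capture('wrist');save(p,'w3')
p=arm.capture('scene');
for e in arm.trace(p,'crate')[:3]:
  if ray(p,e['position'],.03)[1]<0:
    c=cv2.approxPolyDP(cv2.convexHull(np.argwhere(e['region'])[:,::-1].astype(np.int32)),4,True)[:,0];print([(u,ray(p,u,.07)[:2],ray(p,u,0)[:2]) for u in c])
"
```

```text
[ 0.4941 -0.2612  0.1983] [-0.5221  0.9373 -1.4252] 0.054966994191756074 [[ 0.1078  0.9942  0.0005]
 [ 0.9942 -0.1078 -0.0008]
 [-0.0008  0.0006 -1.    ]]
[(array([255, 196], dtype=int32), array([ 0.4234, -0.2744]), array([ 0.3689, -0.3346])), (array([180, 253], dtype=int32), array([ 0.7102, -0.2677]), array([ 0.6746, -0.3275])), (array([139, 225], dtype=int32), array([ 0.7121, -0.434 ]), array([ 0.6766, -0.5047])), (array([130, 206], dtype=int32), array([ 0.6797, -0.5158]), array([ 0.6421, -0.5919])), (array([207, 155], dtype=int32), array([ 0.379 , -0.5247]), array([ 0.3216, -0.6014]))]
```

View pics/w3.png

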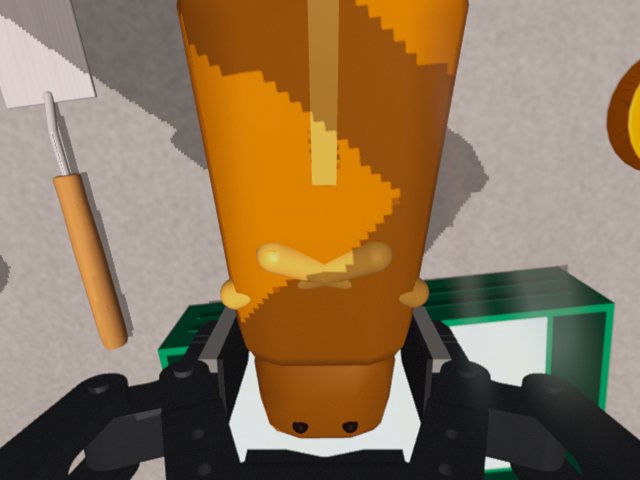

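>>> {"api": "play_rows", "payload": {"plan": [[[-10, 2, 0, 0, 0, 5], [-30, 5, 0, 0, 0, 12], [-50, 9, 0, 0, 0, 19], [-75, 14, 0, 0, 0, 26], [-100, 18, 0, 0, 0, 33], [-120, 22, 0, 0, 0, 40], [-140, 26, 0, 0, 0, 47], [-155, 28, 0, 0, 0, 54], [-162, 29, 0, 0, 0, 61], [-164, 30, 0, 0, 0, 68]]]}}

```text
clock: 7.68
ee_pos: [0.5054, -0.428, 0.1961]
eef_rot: [-3.111, -0.421, 0.003]
wrist_force: [0.0, 0.6, -1.3]
gripper_width: 0.0549
gripper_force: 65.1
```

>>> {"api": "play_rows", "payload": {"plan": [[[0, 0, 15, 0, 0, 6], [0, 0, 35, 0, 0, 11], [0, 0, 55, 0, 0, 15], [0, 0, 75, 0, 0, 16], [0, 0, 90, 0, 0, 16], [0, 0, 100, 0, 0, 16], [0, 0, 105, 0, 0, 16], [0, 0, 105, 0, 0, 16], [0, 0, 105, 0, 0, 16], [0, 0, 105, 0, 0, 16]]]}}

```text
clock: 8.52
ee_pos: [0.5069, -0.4277, 0.0946]
eef_rot: [3.14, -0.005, 0.002]
wrist_force: [0.1, -1.0, -0.9]
gripper_width: 0.0552
gripper_force: 65.1
```

```bash
python3 -c "
from h import *
np.set_printoptions(precision=4,suppress=True)
s=arm.get_state();print(s['ee_pos'],s['wrist_force'],s['gripper_width'],Rn.from_rotvec(s['eef_rot']).as_matrix())
p=arm.capture('wrist');save(p,'w4')
"
```

```text
[ 0.5069 -0.4277  0.0946] [ 0.1379 -0.9915 -0.9415] 0.05520547432930304 [[ 1.     -0.003   0.0014]
 [-0.003  -1.     -0.0017]
 [ 0.0014  0.0017 -1.    ]]
```

View pics/w4.png

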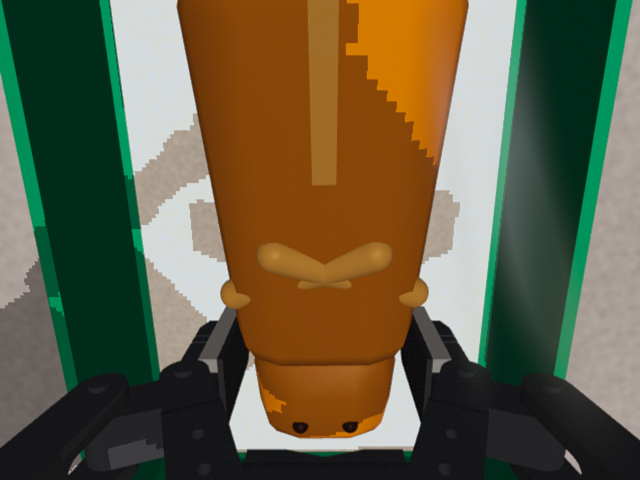

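The roll is centred between the crate's side walls; I'll lower it now.

>>> {"api": "play_rows", "payload": {"plan": [[[0, 0, 8, 0, 0, 0], [0, 0, 20, 0, 0, 0], [0, 0, 32, 0, 0, 0], [0, 0, 42, 0, 0, 0], [0, 0, 48, 0, 0, 0], [0, 0, 52, 0, 0, 0], [0, 0, 54, 0, 0, 0], [0, 0, 56, 0, 0, 0], [0, 0, 56, 0, 0, 0], [0, 0, 56, 0, 0, 0]]]}}

```text
clock: 9.4
ee_pos: [0.5133, -0.4301, 0.0437]
eef_rot: [3.132, -0.005, 0.023]
wrist_force: [13.8, 3.7, 19.7]
gripper_width: 0.0554
gripper_force: 68.0
```

>>> {"api": "play_rows", "payload": {"plan": [[[0, 0, 0, 0, 0, 0], [0, 0, 0, 0, 0, 0], [0, 0, 0, 0, 0, 0], [0, 0, 0, 0, 0, 0], [0, 0, 0, 0, 0, 0], [0, 0, 0, 0, 0, 0], [0, 0, 0, 0, 0, 0], [0, 0, 0, 0, 0, 0], [0, 0, -4, 0, 0, 0], [0, 0, -10, 0, 0, 0]]], "hand": 85}}

```text
clock: 10.23
ee_pos: [0.5059, -0.4266, 0.0469]
eef_rot: [-3.14, 0.005, 0.002]
wrist_force: [-0.1, 0.5, 0.7]
gripper_width: 0.0849
gripper_force: 0.0
```

>>> {"api": "play_rows", "payload": {"plan": [[[0, 0, -10, 0, 0, 0], [0, 0, -30, 0, 0, 0], [0, 0, -55, 0, 0, 0], [0, 0, -80, 0, 0, 0], [0, 0, -110, 0, 0, 0], [0, 0, -140, 0, 0, 0], [0, 0, -160, 0, 0, 0], [0, 0, -170, 0, 0, 0], [0, 0, -170, 0, 0, 0], [0, 0, -170, 0, 0, 0]]]}}

```text
clock: 11.07
ee_pos: [0.5063, -0.4269, 0.2173]
eef_rot: [3.141, -0.005, 0.0]
wrist_force: [0.0, -0.0, -0.6]
gripper_width: 0.0851
gripper_force: 0.0
```

```bash
python3 -c "
from h import *
np.set_printoptions(precision=4,suppress=True)
s=arm.get_state();print(s['ee_pos'],s['wrist_force'],s['gripper_width'],Rn.from_rotvec(s['eef_rot']).as_matrix())
p=arm.capture('wrist');save(p,'w5')
d=arm.trace(p,'roll')[0];W=np.array([ray(p,u,.026)[:2] for u in np.argwhere(d['region'])[:,::-1]]);print(d['p'],cv2.minAreaRect((W*1000).astype(np.float32)))
for n in ('side','scene'):
  p=arm.capture(n);im=cv2.cvtColor(p['pixels'],cv2.COLOR_RGB2HSV);m=cv2.inRange(im,(25,150,120),(35,255,255));y=np.argwhere(m)[:,::-1];
  W=np.array([ray(p,u,.078)[:2] for u in y]);k=np.hypot(W[:,0]-.514,W[:,1]+.1)<.05;print(n,k.sum(),W[k].mean(0),cv2.minAreaRect((W[k]*1000).astype(np.float32)))
"
```

```text
[ 0.5063 -0.4269  0.2173] [ 0.0299 -0.0403 -0.6145] 0.08506519840750153 [[ 1.     -0.003   0.0002]
 [-0.003  -1.     -0.0001]
 [ 0.0002  0.0001 -1.    ]]
0.86 ((544.3954467773438, -429.1794738769531), (175.6499481201172, 60.6345100402832), 1.0065953731536865)
side 133 [ 0.5136 -0.1019] ((513.313232421875, -101.60104370117188), (38.40216827392578, 40.324459075927734), 76.12149810791016)
scene 148 [ 0.5153 -0.1012] ((515.1067504882812, -101.00174713134766), (37.17265701293945, 38.05548095703125), 77.27167510986328)
```

View pics/w5.png

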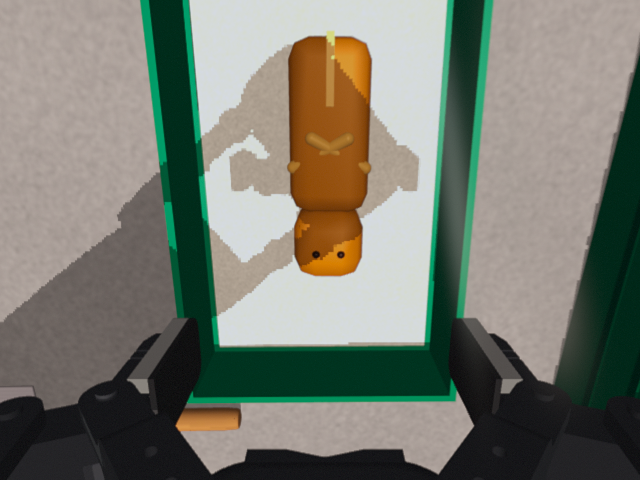

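The roll lies flat in the crate, centred at about (0.544, -0.429). Next I'll close the fingers and go above the pad.

>>> {"api": "play_rows", "payload": {"plan": [[[1, -20, 0, 0, 0, 0], [2, -55, 0, 0, 0, 0], [3, -93, 0, 0, 0, 0], [4, -131, 0, 0, 0, 0], [5, -169, 0, 0, 0, 0], [6, -207, 0, 0, 0, 0], [7, -245, 0, 0, 0, 0], [8, -280, 0, 0, 0, 0], [8, -308, 0, 0, 0, 0], [8, -325, 0, 0, 0, 0]]], "hand": 0}}

```text
clock: 12.1
ee_pos: [0.5144, -0.0988, 0.216]
eef_rot: [-3.14, 0.001, 0.003]
wrist_force: [0.1, -0.6, 0.2]
gripper_width: 0.0001
gripper_force: 0.0
```

>>> {"api": "play_rows", "payload": {"plan": [[[0, 0, 10, 0, 0, 0], [0, 0, 30, 0, 0, 0], [0, 0, 55, 0, 0, 0], [0, 0, 75, 0, 0, 0], [0, 0, 88, 0, 0, 0], [0, 0, 95, 0, 0, 0], [0, 0, 97, 0, 0, 0], [0, 0, 97, 0, 0, 0], [0, 0, 97, 0, 0, 0], [0, 0, 97, 0, 0, 0]]]}}

```text
clock: 12.93
ee_pos: [0.5161, -0.1025, 0.1214]
eef_rot: [3.141, -0.005, 0.003]
wrist_force: [-1.2, -0.4, 0.5]
gripper_width: 0.0001
gripper_force: 0.0
```

```bash
python3 -c "
from h import *
np.set_printoptions(precision=4,suppress=True)
s=arm.get_state();print(s['ee_pos'],s['wrist_force'],s['gripper_width'])
a=arm.capture('wrist')['pixels'];b=arm.capture('side')['pixels'][170:300,230:390];b=cv2.resize(b,None,fx=2.5,fy=2.5)
a=cv2.resize(a,(400,300));b=cv2.resize(b,(400,325))[:300];cv2.imwrite('pics/m6.png',np.hstack([a,b])[:,:,::-1])
"
```

```text
[ 0.5161 -0.1025  0.1214] [-1.2212 -0.3613  0.4854] 0.00012774560483990317
```

View pics/m6.png

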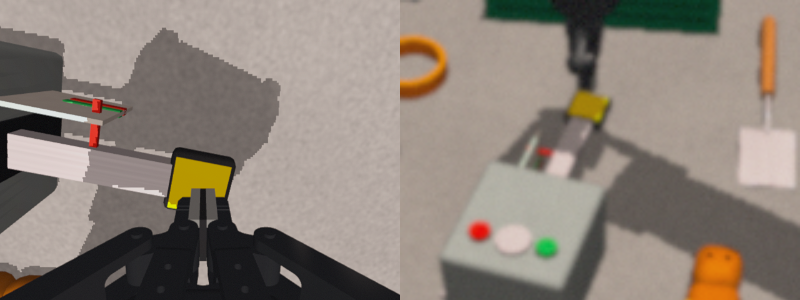

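Wrist view (left half): the closed tips are over the pad and the pointer at (95,105) is visible. I'll descend towards contact.

>>> {"api": "play_rows", "payload": {"plan": [[[0, 0, 3, 0, 0, 0], [0, 0, 7, 0, 0, 0], [0, 0, 11, 0, 0, 0], [0, 0, 15, 0, 0, 0], [0, 0, 18, 0, 0, 0], [0, 0, 21, 0, 0, 0], [0, 0, 23, 0, 0, 0], [0, 0, 24, 0, 0, 0], [0, 0, 24, 0, 0, 0], [0, 0, 24, 0, 0, 0]]]}}

```text
clock: 13.87
ee_pos: [0.5151, -0.1019, 0.0965]
eef_rot: [-3.141, 0.005, 0.001]
wrist_force: [-2.1, 0.6, 3.3]
gripper_width: 0.0002
gripper_force: 1.7
```

>>> {"api": "play_rows", "payload": {"plan": [[[0, 0, 1, 0, 0, 0], [0, 0, 2, 0, 0, 0], [0, 0, 3, 0, 0, 0], [0, 0, 4, 0, 0, 0], [0, 0, 5, 0, 0, 0], [0, 0, 6, 0, 0, 0], [0, 0, 6, 0, 0, 0], [0, 0, 6, 0, 0, 0], [0, 0, 6, 0, 0, 0], [0, 0, 6, 0, 0, 0]]]}}

```text
clock: 14.7
ee_pos: [0.5153, -0.1021, 0.0904]
eef_rot: [3.141, -0.005, 0.0]
wrist_force: [-2.2, -0.9, 4.3]
gripper_width: -0.0001
gripper_force: 2.0
```

>>> {"api": "play_rows", "payload": {"plan": [[[0, 0, 3, 0, 0, 0], [0, 0, 6, 0, 0, 0], [0, 0, 9, 0, 0, 0], [0, 0, 12, 0, 0, 0], [0, 0, 15, 0, 0, 0], [0, 0, 18, 0, 0, 0], [0, 0, 20, 0, 0, 0], [0, 0, 21, 0, 0, 0], [0, 0, 21, 0, 0, 0], [0, 0, 21, 0, 0, 0]]]}}

```text
clock: 15.53
ee_pos: [0.5158, -0.1013, 0.0694]
eef_rot: [-3.14, 0.005, -0.002]
wrist_force: [-1.8, 3.3, 6.4]
gripper_width: -0.0003
gripper_force: 3.1
```

```bash
python3 -c "
from h import *
np.set_printoptions(precision=4,suppress=True)
s=arm.get_state();print(s['ee_pos'],s['wrist_force'],s['gripper_width'])
a=arm.capture('wrist')['pixels'];b=arm.capture('scene')['pixels'][220:320,250:383]
a=a[120:420,0:400];b=cv2.resize(b,(400,300));cv2.imwrite('pics/m7.png',np.hstack([a,b])[:,:,::-1])
"
```

```text
[ 0.5158 -0.1013  0.0694] [-1.8336  3.3426  6.3742] -0.00026768192940282426
```

View pics/m7.png

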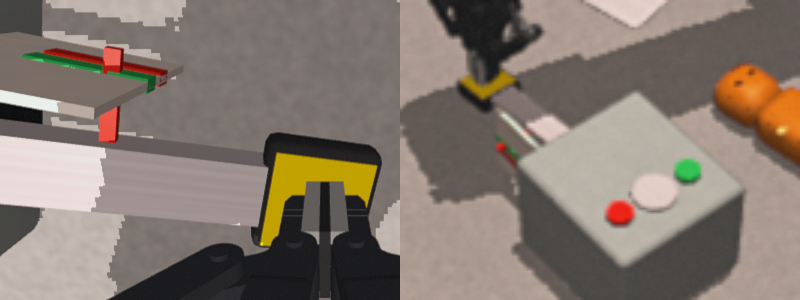

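The lever geometry and the 6.4 N force both put the lever at about 0.17 rad. I'll nudge 1 mm and hold for over a second.

>>> {"api": "play_rows", "payload": {"plan": [[[0, 0, 1, 0, 0, 0], [0, 0, 1, 0, 0, 0], [0, 0, 1, 0, 0, 0], [0, 0, 1, 0, 0, 0], [0, 0, 1, 0, 0, 0], [0, 0, 1, 0, 0, 0], [0, 0, 1, 0, 0, 0], [0, 0, 1, 0, 0, 0], [0, 0, 1, 0, 0, 0], [0, 0, 1, 0, 0, 0]]]}}

```text
clock: 16.47
ee_pos: [0.5159, -0.1013, 0.0685]
eef_rot: [-3.14, 0.005, -0.002]
wrist_force: [-2.0, 3.0, 6.7]
gripper_width: -0.0003
gripper_force: 3.1
```

>>> {"api": "play_rows", "payload": {"plan": [[[0, 0, 0, 0, 0, 0], [0, 0, 0, 0, 0, 0], [0, 0, 0, 0, 0, 0], [0, 0, 0, 0, 0, 0], [0, 0, 0, 0, 0, 0], [0, 0, 0, 0, 0, 0], [0, 0, 0, 0, 0, 0], [0, 0, 0, 0, 0, 0], [0, 0, 0, 0, 0, 0], [0, 0, 0, 0, 0, 0]]]}}

```text
clock: 17.3
ee_pos: [0.5159, -0.1013, 0.0685]
eef_rot: [-3.14, 0.005, -0.002]
wrist_force: [-2.3, 3.3, 6.9]
gripper_width: 0.0001
gripper_force: 3.1
```

```bash
python3 -c "
from h import *
np.set_printoptions(precision=4,suppress=True)
s=arm.get_state();print(s['ee_pos'],s['wrist_force'])
p=arm.capture('wrist');f=p['pixels'].astype(int)
# pad corners: fit lever angle from yellow outline
im=cv2.cvtColor(p['pixels'],cv2.COLOR_RGB2HSV);m=cv2.inRange(im,(22,150,80),(35,255,255))
y=np.argwhere(m)[:,::-1];h=cv2.approxPolyDP(cv2.convexHull(y.astype(np.int32)),4,True)[:,0];print(h.tolist())
e=np.radians(84)
for th in (.10,.14,.18,.22,.26):
  o=[]
  for r,w in((148+4,18),(148+4,-18),(192-4,18),(192-4,-18)):
    a=r*np.cos(th)+8*np.sin(th);z=.070+(8*np.cos(th)-r*np.sin(th))/1000
    C=np.array([.5145,-.1015])+.170*np.array([np.cos(e),np.sin(e)])
    X=C-a/1000*np.array([np.cos(e),np.sin(e)])+w/1000*np.array([-np.sin(e),np.cos(e)])
    o.append(np.round(proj(p,[*X,z])).tolist())
  print(th,o)
"
```

```text
[ 0.5159 -0.1013  0.0685] [-2.327   3.2615  6.8637]
[[366, 326], [269, 366], [260, 365], [73, 180], [124, 190], [376, 285]]
0.1 [[274.0, 380.0], [281.0, 285.0], [374.0, 383.0], [388.0, 291.0]]
0.14 [[274.0, 370.0], [281.0, 278.0], [370.0, 371.0], [383.0, 283.0]]
0.18 [[275.0, 361.0], [281.0, 272.0], [366.0, 360.0], [378.0, 275.0]]
0.22 [[274.0, 352.0], [280.0, 266.0], [361.0, 350.0], [373.0, 268.0]]
0.26 [[273.0, 344.0], [279.0, 260.0], [357.0, 341.0], [367.0, 261.0]]
```

```bash
python3 -c "
from h import *
print(arm.job_done())"
```

```text
the job is handed in; nothing more can be done
None
```

The bread man lies flat and released in the green crate, and the job is handed in with the fingers holding the lever at the green mark (about 0.17 rad from geometry and a 6.9 N push); the system returned no verdict.

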